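# Clean and grease the dough roller's tilted nipple

## Task

Clean the grease nipple of the dough roller: push the nozzle cap of the blue cleaner bottle fully down and let it spring back up. Then take the orange grease coupler from its stand, press it squarely along the nipple's tilted axis until it snaps on, and keep pressing it fully home against the valve spring: finish while still gripping it and pushing, without letting go. Leave the cup, lemon, spice jars and pepper mill where they are.

Things in the scene. Friction and masses are not known exactly. Their poses are not given: they have to be found in the camera images.
- dough_roller: Small white dough roller fixed to the worktop, about 150 long (x) x 96 wide (y) x 84 mm high; its gear housing (72 x 86 mm, top 78 mm up) is the part nearest the robot, two steel rollers lie behind it. Origin: underside, below the housing's centre; x points to the rollers, z up. The nipple stands on top of the housing.
- nipple_seat (a point): Centre of the brass nipple's flat flange (42 mm diameter), on which the coupler's mouth lands when fully home. z points outwards along the nipple's axis, which leans 0.25 to 0.45 rad from vertical towards the dough roller's own -x (the robot's side). The fitting is a swivel in that plane, but so stiff (6 N m) that pressing along its axis does not turn it.
- nipple_balls (a point): Point on the nipple's axis 15.5 mm above the flange, same axes, level with the three sprung detent balls, which stick out to 11.5 mm from the axis. The stem is 16 mm in diameter and 22 mm high above the flange, with a tapered tip; the valve pin (9 mm diameter) stands 8 mm out of it, to 30 mm above the flange.
- valve_pin (a joint): Sprung pin in the tip of the nipple, in m pressed inwards: 0 = out, travel 0.008. Spring: 2.7 N at the start of travel plus 0.9 N per mm. A coupler snapped on but not pressed rests at about 0.002 (mouth about 5 mm off the flange); fully home on the flange it is about 0.007 (about 9 N).
- coupler: Loose hand grease coupler, about 0.18 kg, 122 mm long, upright with its mouth down in its black stand. Origin: centre of its mouth; z along its axis, away from the mouth. Steel bell 32 mm in diameter, 36 mm at the mouth. Bore 23 mm deep: funnel mouth 26 mm wide, within 4 mm narrowing to a lip 19 mm wide and 4 mm deep, then a wider groove. It may go on at any turn about its axis.
- coupler_grip (a point): Point on the coupler's axis 86 mm from its mouth, same axes: where to grip. The orange grip is square, 28 x 28 mm, flat sides facing the coupler's x and y, from 44 to 118 mm from the mouth. Pushing it over the balls takes about 5 to 12 N, then it jumps on by itself; it has snapped on when its mouth is within about 5 mm of the flange.
- coupler_stand: Black square plate 70 x 70 x 18 mm fixed to the worktop, with a round pocket 43 mm wide and 12 mm deep in which the coupler stands (pocket floor 6 mm above the worktop). Origin: centre of the underside.
- cap_top (a point): Centre of the flat top (32 mm diameter) of the white nozzle cap on the blue cleaner bottle, about 162 mm above the worktop with the cap up; z up, y along the spout. The bottle (56 mm diameter) is fixed to the worktop.
- nozzle_cap (a joint): Travel of the nozzle cap, in m pressed down: 0 = up, 0.008 = fully down. Spring: 2.5 N at the start, 6.5 N fully down.
- cup: Bystander: small cream cup with a handle, 64 x 88 x 54 mm, upright. Origin: underside.
- lemon: Bystander: yellow lemon, 71 x 53 x 51 mm. Origin: underside.
- spice_red: Bystander: glass spice jar with a red lid, 45 mm diameter, 106 mm high. Origin: underside.
- spice_green: Bystander: glass spice jar with a green lid, 46 mm diameter, 106 mm high. Origin: underside.
- pepper_mill: Bystander: dark wooden pepper mill 58 mm diameter, 170 mm high. Origin: underside.
Things that resemble listed ones, but are neither listed nor needed, are in the scene too. Leave any pink look-alike of the coupler alone.

How it is judged:
On the way, in this order (a step that is already met when the one before it is completed fails the run):
1. the nozzle cap is pressed fully down (value of joint nozzle_cap above 0.0065 m), for 0.1 s.
2. the nozzle cap has sprung back up, the coupler not yet on the nipple (value of joint nozzle_cap below 0.001 m and distance between coupler and nipple_seat above 0.02 m), for 0.1 s.
3. the coupler has snapped over the detent balls, square on the nipple (z of coupler in the frame of nipple_seat below 0.0055 m and distance between coupler and nipple_seat below 0.007 m and angle between the z axis of coupler and the z axis of nipple_seat, either way round below 0.14 rad), for 0.1 s.
At the end, for the whole second after the job is handed in: The coupler sits fully home on the nipple: its mouth within 3.5 mm of the flange centre, square within 0.14 rad, at rest, the valve pin held in by more than 5.5 mm with more than 4 N, the fingers still gripping the coupler with more than 5 N; the nozzle cap is up (distance between coupler and nipple_seat below 0.0035 m and angle between the z axis of coupler and the z axis of nipple_seat, either way round below 0.14 rad and value of joint valve_pin above 0.0055 m and contact force between coupler and valve_pin above 4 N and contact force between the fingers and coupler above 5 N and linear speed of coupler below 0.02 m/s and value of joint nozzle_cap below 0.001 m); the arm keeps its last pose, push and grip.
It fails at once if a bystander (cup, lemon, spice jar, pepper mill) is moved by more than 3 cm (distance of any of cup, lemon, spice_red, spice_green, pepper_mill from where it was at the start of the episode above 0.03 m).
It also fails if it takes over 48 s, if anything falls off the work surface, if the arm or the gripper's body presses on something with over 40 N, if the wrist force passes 120 N, or if a joint passes its speed limit or range.

## Robot

A 6-joint arm with a two-finger parallel gripper is mounted at the origin on a cart in front of the work surface, level with it; the furniture and walls round the work are solid. World frame = base frame: x ahead of the robot, y to its left, z up, the work surface at z = 0. Lengths are in m, angles in rad, forces in N, time in s.
With the tool pointing down it reaches from about 0.35 to 0.775 m from the base axis. Payload 7.3 kg.
Tool frame: the origin (TCP) lies between the finger pads; the fingertips stand ahead of it and the grasp point (between the pads) lies 6 mm ahead of it (robot.tip_extent is the x of the fingertips in the tool frame, in m); x points along the fingers, z is the direction in which the jaws open and shut, and the axes are right-handed (so a half turn about x gives the same grasp; the last joint's range is limited). The gripper opens to 92 mm and grips with 3 to 60 N. Pads are 19 mm wide; open, the fingers measure 130 mm over their backs; the gripper's body (75 mm by 190 mm) begins 47 mm behind the grasp point.
Start: joints at [1.16, 0.342, 1.524, -0, 1.275, -0.146], TCP at [0.137, 0.507, 0.252] pointing down, gripper open.
Joint ranges: [-2.53, 2.53], [-0.77, 2.02], [0.04, 2.7], [-1, 4.14], [0.28, 2.66], [-3.11, 3.11]. Speed limits (rad/s): [2.57, 2.57, 3.14, 3.14, 3.14, 3.14].

## Interface

Orientations are given as [roll, pitch, yaw] about the fixed x, y, z axes, in that order (R = Rz(yaw) Ry(pitch) Rx(roll)).
In Python, from cell import robot gives the robot as it stands. The module is installed in compiled form; this text tells all that it offers.
- The arm moves only by the shell command python3 -m creep 'ROWS' [FORCE]. ROWS is JSON, a list of rows, each an object with "translation": the shift along the tool's x, y, z in m, a list of three; "twist": the turn, a rotation vector about the tool's x, y, z in rad, a list of three; "hand": the opening in per cent of the stroke, from 0 (shut) to 100 (fully open). A call has 1 to 5 rows; each row is the pose to reach, as a shift and turn from the pose measured when the call began, along the tool's axes at that moment; what a row does not reach only later rows make up. A row lasts 1/10 s, in which the tool goes at most 50 mm and 8.59 degrees, less where a joint would pass 70% of its speed; a pose out of reach is approached as far as the arm can. A call with a gripper value outside its range is refused whole. The fingers move at their own pace and stop on an object; FORCE is the grip in N (left out, the last holds). Time passes only in rows, so rows that repeat a pose let the fingers close. It gives the time, the measured TCP pose, the force and the opening at its end, in the units of the state.
- robot.observe(): the state, without advancing time (a new reading comes with each control period).
- robot.read_camera(name): name is "scene" or "top" or "wrist"; returns the picture (480x640x3 uint8, blue, green, red); there is no depth.
- robot.calibration(name): a dict with "intrinsics" (3x3 intrinsics, pixels), "cam_to_world" (4x4, takes a point from camera to world coordinates); the wrist camera has in their place "mount" (4x4, takes a point from camera to tool coordinates, whose origin is the TCP and whose axes are the tool frame's). Camera axes: x right, y up, looking along -z (the intrinsics and any distortion apply to the point x, -y, -z); pixel columns grow to the right and rows downward; lengths in m; the calibration is good to about 2 mm. A picture is of the moment at which its call begins: read the wrist's pose just before it. calibration takes no time and is no camera call.
- robot.hand_in(): hands the job in, once; it reports no verdict.
The state is a dict: "time": time; "qpos": joint angles; "qvel": joint speeds; "joint_efforts": joint torques, N m; "tool_pos": TCP position; "tool_rot": TCP orientation; "contact_force": force on the tool from outside, world axes, zero at the start; "torque": the same for the moment, N m; "opening": finger opening in m.
Only numpy, scipy, OpenCV 4.12 (cv2) and the standard library are available. Lean on these libraries where they do the work, as an engineer would, in place of code of your own. Each camera call takes 0.05 s, during which the arm holds its last target. There are 200 camera calls.

## Working session

There is one attempt and no reset: what is moved stays moved. The work goes in short steps, Python scripts to look and compute and a shell command to move; the robot and the scene stay as the last step left them, time stands still between calls to the robot, and variables do not carry over. Pictures are saved under pics/ and viewed, about 8 in all and at most 12, crops included, and the job is handed in when it is done.

```bash
mkdir -p pics; python3 - <<'E'
from cell import robot
import cv2,numpy as np
np.set_printoptions(precision=4,suppress=True)
s=robot.observe();print(s, robot.tip_extent)
for n in("scene","top","wrist"):
    c=robot.calibration(n);print(n,c)
    cv2.imwrite(f"pics/{n}0.png",robot.read_camera(n))
E
```

```text
{'time': 0.0, 'qpos': array([ 1.16  ,  0.3427,  1.525 , -0.    ,  1.2754, -0.146 ]), 'qvel': array([ 0.0009, -0.0004, -0.0001, -0.0019,  0.0023,  0.0003]), 'joint_efforts': array([  0.0011, -43.1254, -24.422 ,   0.0717,   0.0561,  -0.0001]), 'tool_pos': array([0.1372, 0.5064, 0.251 ]), 'tool_rot': array([ 2.9957,  1.5693, -1.9815]), 'contact_force': array([ 0.5335, -0.1166, -0.7821]), 'torque': array([0.016 , 0.0082, 0.0696]), 'opening': 0.09183092334040276} 0.025
scene {'intrinsics': array([[467.3294,   0.    , 318.5195],
       [  0.    , 467.3294, 242.2386],
       [  0.    ,   0.    ,   1.    ]]), 'cam_to_world': array([[-0.8919,  0.3316, -0.3076,  0.2689],
       [-0.4522, -0.6687,  0.5902,  0.8341],
       [-0.01  ,  0.6655,  0.7464,  0.9409],
       [ 0.    ,  0.    ,  0.    ,  1.    ]])}
top {'intrinsics': array([[569.8455,   0.    , 328.9658],
       [  0.    , 569.8455, 238.1351],
       [  0.    ,   0.    ,   1.    ]]), 'cam_to_world': array([[-0.0011,  0.9941, -0.1085,  0.4421],
       [-1.    , -0.0007,  0.0039,  0.1579],
       [ 0.0038,  0.1085,  0.9941,  1.6396],
       [ 0.    ,  0.    ,  0.    ,  1.    ]])}
wrist {'intrinsics': array([[431.5744,   0.    , 319.1642],
       [  0.    , 431.5744, 241.0924],
       [  0.    ,   0.    ,   1.    ]]), 'mount': array([[ 0.0005,  0.2527, -0.9675, -0.1346],
       [-0.0001,  0.9675,  0.2527,  0.0677],
       [ 1.    ,  0.    ,  0.0006, -0.0008],
       [ 0.    ,  0.    ,  0.    ,  1.    ]])}
```

View pics/scene0.png

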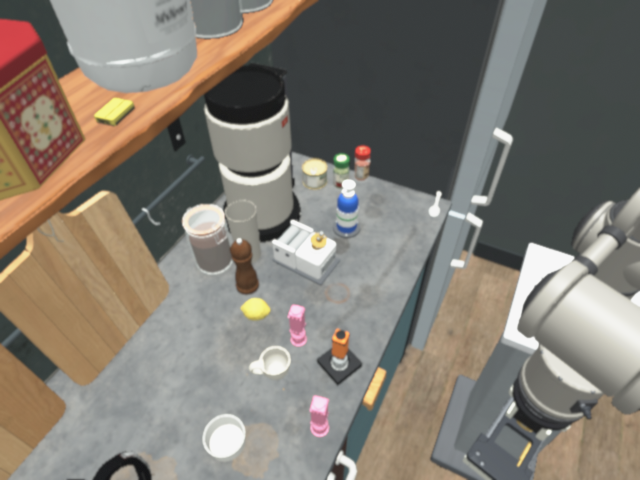

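View pics/top0.png

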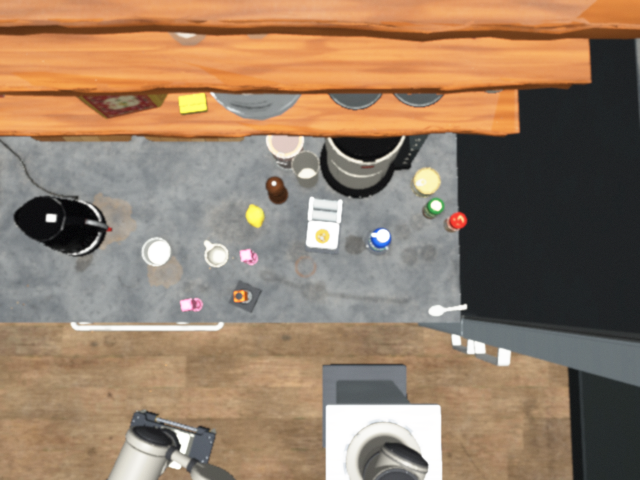

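The scene picture shows the coupler at (340,343) in its stand at (340,363), the roller's brass nipple at (319,240), and the cap at (348,187). In the top view these are the coupler top (242,296), stand (245,297), nipple (322,236) and cap (380,236). The pink look-alikes are at (250,257) and (191,305).

```bash
cat > h.py <<'E'
import numpy as np,cv2
from scipy.spatial.transform import Rotation as R
np.set_printoptions(precision=4,suppress=True)
from cell import robot
def tool(s): 
    T=np.eye(4);T[:3,:3]=R.from_euler('xyz',s['tool_rot']).as_matrix();T[:3,3]=s['tool_pos'];return T
def cam(n,s=None):
    c=robot.calibration(n);T=c['cam_to_world'] if n!='wrist' else tool(s)@c['mount'];return c['intrinsics'],T
def ray(C,uv):
    K,T=C;d=np.array([(uv[0]-K[0,2])/K[0,0],-(uv[1]-K[1,2])/K[1,1],-1]);d=T[:3,:3]@d;return T[:3,3],d/np.linalg.norm(d)
def plane(C,uv,z):
    o,d=ray(C,uv);return o+d*(z-o[2])/d[2]
def proj(C,P):
    K,T=C;q=np.linalg.inv(T)@np.append(P,1);return np.array([K[0,2]-K[0,0]*q[0]/q[2],K[1,2]+K[1,1]*q[1]/q[2]])
def tri(views):
    A=0;b=0;L=[]
    for C,uv in views:
        o,d=ray(C,uv);M=np.eye(3)-np.outer(d,d);A=A+M;b=b+M@o;L.append((o,d))
    p=np.linalg.solve(A,b);return p,[np.linalg.norm((np.eye(3)-np.outer(d,d))@(p-o)) for o,d in L]
def blobs(im,lo,hi,amin=15,roi=None):
    m=cv2.inRange(cv2.cvtColor(im,cv2.COLOR_BGR2HSV),np.array(lo),np.array(hi))
    if roi: z=np.zeros_like(m);x0,y0,x1,y1=roi;z[y0:y1,x0:x1]=m[y0:y1,x0:x1];m=z
    n,l,st,c=cv2.connectedComponentsWithStats(m)
    return m,[(c[i],st[i]) for i in range(1,n) if st[i,4]>=amin]
E
python3 - <<'E'
from h import *
S=cv2.imread('pics/scene0.png');T=cv2.imread('pics/top0.png');cs=cam('scene');ct=cam('top')
for n,im,roi in(("scene",S,(310,310,370,385)),("top",T,(225,280,265,310))):
    for nm,lo,hi in(("orange",(5,150,80),(16,255,255)),("black",(0,0,0),(180,255,75))):
        print(n,nm,blobs(im,lo,hi,15,roi)[1])
for nm,a,b in(("nip",(319,240),(322,236)),("cap",(348,185),(380,236)),("coupler",(341,332),(242,296)),("lemon",(256,309),(255,216)),("cup",(275,360),(216,256)),("mill",(240,244),(274,184)),("pink",(297,310),(246,256)),("pink2",(318,402),(187,305)),("shelf edge",(318,0),(520,135))):
    print(nm,*tri([(cs,a),(ct,b)]))
print("stand",plane(cs,(340,363),.018),plane(ct,(245,297),.018))
a=cv2.resize(S[160:390,230:390],None,fx=3.4,fy=3.4)[:, :];b=cv2.resize(T[190:320,230:400],None,fx=3.3,fy=3.3)
cv2.imwrite('pics/c1.png',cv2.hconcat([a[60:600,:],cv2.resize(b,(256*1,196)) if 0 else np.zeros((540,1,3),np.uint8)]))
E
```

```text
scene orange [(array([339.7063, 346.4881]), array([332, 333,  17,  25, 252], dtype=int32))]
scene black [(array([340.5, 333.5]), array([338, 332,   6,   4,  18], dtype=int32)), (array([328.9412, 357.7059]), array([328, 355,   3,   7,  17], dtype=int32)), (array([338.5029, 372.052 ]), array([318, 360,  43,  24, 173], dtype=int32))]
top orange [(array([241.7 , 293.92]), array([234, 290,  13,  11,  50], dtype=int32)), (array([236.6875, 299.875 ]), array([234, 297,   8,   5,  16], dtype=int32))]
top black []
nip [0.6141 0.1705 0.1103] [np.float64(0.0006988025961231453), np.float64(0.0006988025961232361)]
cap [0.6083 0.0194 0.1671] [np.float64(4.8217767776356675e-05), np.float64(4.821776777637779e-05)]
coupler [0.4551 0.3825 0.1247] [np.float64(0.0014458322166283272), np.float64(0.0014458322166283038)]
lemon [0.6814 0.3626 0.0284] [np.float64(0.0002541472150893335), np.float64(0.0002541472150893346)]
cup [0.5656 0.4663 0.0568] [np.float64(0.0006394819482503934), np.float64(0.0006394819482503229)]
mill [0.7478 0.2972 0.1569] [np.float64(0.00019122283836066887), np.float64(0.00019122283836061596)]
pink [0.5607 0.3739 0.1208] [np.float64(0.0008163578654648493), np.float64(0.0008163578654645225)]
pink2 [0.4319 0.5287 0.1188] [np.float64(0.0018449782336299211), np.float64(0.0018449782336297802)]
shelf edge [ 0.8009 -0.2395  0.4816] [np.float64(0.017025561382076122), np.float64(0.01702556138207587)]
stand [0.4506 0.3939 0.018 ] [0.4517 0.3893 0.018 ]
```

```bash
python3 - <<'E'
from h import *
s=robot.observe();T=tool(s);print(T)
print("to cap hover",T[:3,:3].T@(np.array([.608,.019,.28])-T[:3,3]))
# rotation alternatives: desired tool x down, z along +-y or +-x
for a in (0,90,180,270):
    z=np.array([np.cos(np.radians(a)),np.sin(np.radians(a)),0]);x=np.array([0,0,-1.]);y=np.cross(z,x)
    print(a,y,R.from_matrix(T[:3,:3].T@np.c_[x,y,z]).as_rotvec())
E
```

```text
[[-0.0004 -0.9651  0.2617  0.1373]
 [-0.001   0.2617  0.9651  0.5065]
 [-1.      0.0002 -0.0011  0.2512]
 [ 0.      0.      0.      1.    ]]
to cap hover [-0.0285 -0.5819 -0.3473]
0 [-0.  1.  0.] [ 1.306  -0.001   0.0006]
90 [-1.  0.  0.] [-0.2648 -0.0011 -0.0003]
180 [-0. -1. -0.] [-1.8356 -0.0006 -0.0011]
270 [ 1. -0.  0.] [ 2.8768 -0.0004  0.0016]
```

```bash
cat > d.py <<'E'
# print residual to a target TCP pose: x y z, jaw angle deg, [tilt deg of tool axis outward about jaw..]
from h import *
import sys
def target(p,a,zax=(0,0,1)):
    zx=np.array(zax,float);zx/=np.linalg.norm(zx);x=-zx;j=np.array([np.cos(np.radians(a)),np.sin(np.radians(a)),0]);j-=x*(j@x);j/=np.linalg.norm(j)
    return np.array(p,float),np.c_[x,np.cross(j,x),j]
def resid(p,M):
    s=robot.observe();T=tool(s)
    print("t=%.2f"%s['time'],"tcp",T[:3,3],"res t",T[:3,:3].T@(p-T[:3,3]),"twist",R.from_matrix(T[:3,:3].T@M).as_rotvec(),"F",s['contact_force'],"open %.4f"%s['opening'])
if __name__=="__main__":
    v=[float(q) for q in sys.argv[1:]];resid(*target(v[:3],v[3],v[4:7] or (0,0,1)))
E
python3 -m creep '[{"translation":[-0.0285,-0.582,-0.347],"twist":[-0.265,0,0],"hand":0},{"translation":[-0.0285,-0.582,-0.347],"twist":[-0.265,0,0],"hand":0},{"translation":[-0.0285,-0.582,-0.347],"twist":[-0.265,0,0],"hand":0},{"translation":[-0.0285,-0.582,-0.347],"twist":[-0.265,0,0],"hand":0},{"translation":[-0.0285,-0.582,-0.347],"twist":[-0.265,0,0],"hand":0}]' 20
python3 d.py .608 .019 .28 90
```

```text
time: 0.65
tool_pos: [0.3075, 0.3302, 0.2619]
tool_rot: [2.703, 1.57, -2.009]
contact_force: [-0.3, 0.8, -0.4]
opening: 0.056
t=0.65 tcp [0.3075 0.3302 0.2619] res t [-0.0179 -0.3002 -0.3114] twist [ 0.0007 -0.0011 -0.0005] F [-0.2589  0.8322 -0.352 ] open 0.0560
```

Works as expected; continue.

```bash

python3 -m creep '[{"translation":[-0.018,-0.300,-0.311],"twist":[0,0,0],"hand":0},{"translation":[-0.018,-0.300,-0.311],"twist":[0,0,0],"hand":0},{"translation":[-0.018,-0.300,-0.311],"twist":[0,0,0],"hand":0},{"translation":[-0.018,-0.300,-0.311],"twist":[0,0,0],"hand":0},{"translation":[-0.018,-0.300,-0.311],"twist":[0,0,0],"hand":0}]'
python3 d.py .608 .019 .28 90
```

```text
time: 1.15
tool_pos: [0.4811, 0.1501, 0.2724]
tool_rot: [2.542, 1.57, -2.17]
contact_force: [0.3, 0.4, -0.3]
opening: 0.0165
t=1.15 tcp [0.4811 0.1501 0.2724] res t [-0.0075 -0.1269 -0.1312] twist [ 0.0004 -0.0009 -0.0006] F [ 0.283   0.4432 -0.3025] open 0.0165
```

```bash

python3 -m creep '[{"translation":[-0.008,-0.127,-0.131],"twist":[0,0,0],"hand":0},{"translation":[-0.008,-0.127,-0.131],"twist":[0,0,0],"hand":0},{"translation":[-0.008,-0.127,-0.131],"twist":[0,0,0],"hand":0},{"translation":[-0.008,-0.127,-0.131],"twist":[0,0,0],"hand":0},{"translation":[-0.008,-0.127,-0.131],"twist":[0,0,0],"hand":0}]'
python3 d.py .608 .019 .28 90
python3 - <<'E'
from h import *
s=robot.observe();im=robot.read_camera('wrist');cv2.imwrite('pics/w1.png',im)
import pickle;pickle.dump(s,open('w1.pkl','wb'))
C=cam('wrist',s);print("expect cap",proj(C,[.608,.019,.162]),"nip",proj(C,[.614,.17,.11]))
E
```

```text
time: 1.65
tool_pos: [0.6102, 0.0154, 0.2791]
tool_rot: [2.632, 1.569, -2.084]
contact_force: [-0.0, -0.4, -0.0]
opening: 0.0004
t=1.65 tcp [0.6102 0.0154 0.2791] res t [-0.0009  0.0023  0.0036] twist [-0.0039 -0.0019 -0.0011] F [-0.0275 -0.3778 -0.0204] open 0.0004
expect cap [327.0333 241.2431] nip [535.1247 230.4458]
```

View pics/w1.png

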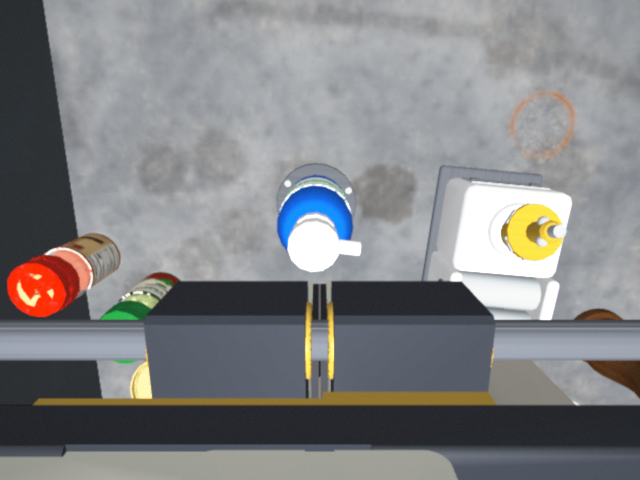

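The wrist view shows the cap top at about (313,246), the brass flange at about (530,231) with the pin tip at (560,232), and the closed fingertips at (318,283).

```bash
python3 - <<'E'
from h import *
import pickle
s=pickle.load(open('w1.pkl','rb'));C=cam('wrist',s);im=cv2.imread('pics/w1.png')
g=cv2.cvtColor(im,cv2.COLOR_BGR2GRAY);m=(g>235).astype(np.uint8)*255
z=np.zeros_like(m);z[205:280,270:338]=m[205:280,270:338]
c=max(cv2.findContours(z,0,2)[0],key=cv2.contourArea);(u,v),r=cv2.minEnclosingCircle(c);print("cap circ",u,v,r,cv2.boundingRect(c))
p=plane(C,(u,v),.162);print(p,"r mm",r/C[0][0,0]*(C[1][:3,3]-p)[2]*1000)
m,b=blobs(im,(18,120,60),(32,255,255),40,(480,190,600,280));print(b)
c=max(cv2.findContours(m,0,2)[0],key=cv2.contourArea);e=cv2.fitEllipse(cv2.convexHull(c));print(e)
m,b=blobs(im,(0,0,0),(180,60,255),40,(525,205,575,255));print(b)
# top+scene residual check of flange
for h in(.078,.082,.086,.09,.095):print(h,plane(C,e[0],h))
print("pin",tri([(C,(559,232)),(cam('scene'),(319,233))]))
for n,f in(("scene",'pics/scene0.png'),("top",'pics/top0.png')):
    i=cv2.imread(f);roi=(305,225,335,255) if n=="scene" else (310,222,338,248)
    m,b=blobs(i,(18,110,60),(32,255,255),8,roi);print(n,b)
a=cv2.resize(im[170:300,430:600],None,fx=3.2,fy=3.2,interpolation=cv2.INTER_CUBIC)
S=cv2.imread('pics/scene0.png');bb=cv2.resize(S[215:285,265:345],None,fx=3.2,fy=3.2,interpolation=cv2.INTER_CUBIC)
o=np.zeros((416,800,3),np.uint8);o[:,:544]=a;o[:224,544:]=bb;cv2.imwrite('pics/c2.png',o)
E
```

```text
cap circ 313.1845397949219 246.224609375 25.884193420410156 (288, 221, 50, 51)
[0.6111 0.0106 0.162 ] r mm 15.101391015591382
[(array([530.9688, 231.9013]), array([ 502,  204,   60,   56, 2149], dtype=int32))]
((532.78369140625, 231.8556671142578), (55.19749450683594, 60.56336212158203), 83.83870697021484)
[(array([563.8409, 228.3698]), array([544, 205,  31,  50, 987], dtype=int32)), (array([541.9844, 220.1406]), array([537, 217,  12,   8,  64], dtype=int32)), (array([540.4156, 241.6104]), array([535, 237,  13,  10,  77], dtype=int32))]
0.078 [0.6227 0.1846 0.078 ]
0.082 [0.6217 0.1826 0.082 ]
0.086 [0.6208 0.1806 0.086 ]
0.09 [0.6198 0.1785 0.09  ]
0.095 [0.6186 0.176  0.095 ]
pin (array([0.6104, 0.1724, 0.1373]), [np.float64(0.0016893321720148978), np.float64(0.0016893321720149407)])
scene [(array([317.65, 241.56]), array([312, 235,  13,  12, 100], dtype=int32))]
top [(array([322.0319, 235.3936]), array([316, 230,  13,  13,  94], dtype=int32))]
```

View pics/c2.png

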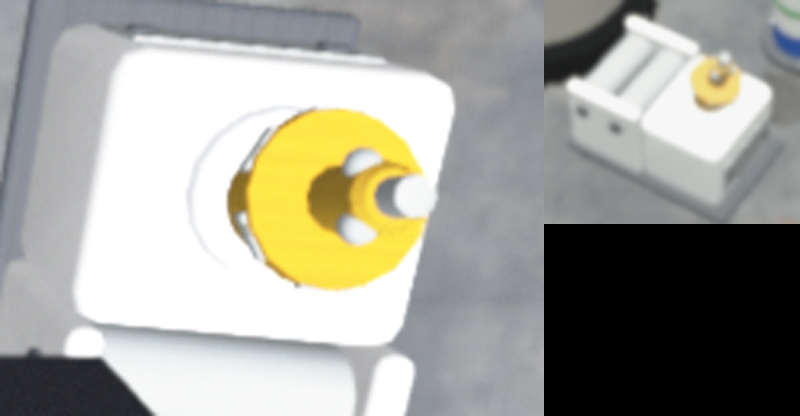

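The brass flange is leaning towards the robot, with its pin tip right of centre in this view. Cap centre measures (0.611, 0.0106, 0.162), radius 15 mm, which fits the given sizes. Next is pressing the cap.

```bash

python3 -m creep '[{"translation":[0.045,-0.001,-0.005],"twist":[0,0,0],"hand":0},{"translation":[0.085,-0.001,-0.005],"twist":[0,0,0],"hand":0},{"translation":[0.094,-0.001,-0.005],"twist":[0,0,0],"hand":0},{"translation":[0.101,-0.001,-0.005],"twist":[0,0,0],"hand":0},{"translation":[0.101,-0.001,-0.005],"twist":[0,0,0],"hand":0}]'
python3 d.py .611 .0105 .178 90
```

```text
time: 2.2
tool_pos: [0.609, 0.0133, 0.1805]
tool_rot: [1.879, 1.569, -2.835]
contact_force: [-4.1, 1.5, 6.1]
opening: 0.0005
t=2.20 tcp [0.609  0.0133 0.1805] res t [ 0.0025 -0.002  -0.0028] twist [-0.0013 -0.0007 -0.0022] F [-4.1462  1.5435  6.1024] open 0.0005
```

```bash

python3 -m creep '[{"translation":[0.004,0,0],"twist":[0,0,0],"hand":0},{"translation":[0.005,0,0],"twist":[0,0,0],"hand":0},{"translation":[0.005,0,0],"twist":[0,0,0],"hand":0}]'
python3 d.py .611 .0105 .178 90
```

```text
time: 2.5
tool_pos: [0.6093, 0.0136, 0.1793]
tool_rot: [-2.532, 1.568, -0.962]
contact_force: [-3.7, -2.2, 8.6]
opening: 0.0003
t=2.50 tcp [0.6093 0.0136 0.1793] res t [ 0.0013 -0.0017 -0.0031] twist [-0.0004 -0.0019  0.0013] F [-3.6795 -2.184   8.6325] open 0.0003
```

```bash

python3 -m creep '[{"translation":[0.006,0,0],"twist":[0,0,0],"hand":0},{"translation":[0.008,0,0],"twist":[0,0,0],"hand":0},{"translation":[0.008,0,0],"twist":[0,0,0],"hand":0},{"translation":[0.008,0,0],"twist":[0,0,0],"hand":0}]'
python3 d.py .611 .0105 .178 90
```

```text
time: 2.9
tool_pos: [0.6094, 0.0137, 0.1789]
tool_rot: [-2.103, 1.563, -0.531]
contact_force: [-14.8, -2.8, 32.1]
opening: 0.0
t=2.90 tcp [0.6094 0.0137 0.1789] res t [ 0.0009 -0.0016 -0.0032] twist [ 0.0009 -0.004   0.0069] F [-14.801   -2.8427  32.1118] open 0.0000
```

```bash

python3 -m creep '[{"translation":[-0.04,0,0],"twist":[0,0,0],"hand":0},{"translation":[-0.08,0,0],"twist":[0,0,0],"hand":0},{"translation":[-0.08,0.154,0.371],"twist":[0,0,0],"hand":100},{"translation":[-0.08,0.154,0.371],"twist":[0,0,0],"hand":100},{"translation":[-0.08,0.154,0.371],"twist":[0,0,0],"hand":100}]'
python3 d.py .455 .385 .26 90
```

```text
time: 3.4
tool_pos: [0.5506, 0.1545, 0.2606]
tool_rot: [-1.844, 1.56, -0.273]
contact_force: [1.0, 0.9, -0.1]
opening: 0.0195
t=3.40 tcp [0.5506 0.1545 0.2606] res t [-0.0011  0.0955  0.2306] twist [ 0.0005 -0.003   0.0108] F [ 1.      0.92   -0.0956] open 0.0195
```

```bash
python3 - <<'E'
from h import *
import pickle
s=robot.observe();im=robot.read_camera('wrist');cv2.imwrite('pics/w2.png',im);pickle.dump(s,open('w2.pkl','wb'))
print(np.abs(s['qvel']).max(),proj(cam('wrist',s),[.62,.176,.095]))
E
python3 -m creep '[{"translation":[-0.001,0.096,0.231],"twist":[0,0,0],"hand":100},{"translation":[-0.001,0.096,0.231],"twist":[0,0,0.011],"hand":100},{"translation":[-0.001,0.096,0.231],"twist":[0,0,0.011],"hand":100},{"translation":[-0.001,0.096,0.231],"twist":[0,0,0.011],"hand":100},{"translation":[-0.001,0.096,0.231],"twist":[0,0,0.011],"hand":100}]'
python3 d.py .455 .385 .26 90
```

```text
0.8549865444246217 [349.6091 314.1607]
time: 3.95
tool_pos: [0.4526, 0.385, 0.2634]
tool_rot: [0.057, 1.568, 1.634]
contact_force: [0.6, 0.8, -0.2]
opening: 0.064
t=3.95 tcp [0.4526 0.385  0.2634] res t [ 0.0034 -0.0024 -0.0001] twist [ 0.0068  0.003  -0.0002] F [ 0.5803  0.8058 -0.1887] open 0.0640
```

```bash

python3 -m creep '[{"translation":[0.0,0,0],"twist":[0,0,0],"hand":100},{"translation":[0,0,0],"twist":[0,0,0],"hand":100}]'
python3 - <<'E'
from h import *
import pickle
s=robot.observe();im=robot.read_camera('wrist');cv2.imwrite('pics/w3.png',im);pickle.dump(s,open('w3.pkl','wb'))
print(np.abs(s['qvel']).max(),s['tool_pos'],proj(cam('wrist',s),[.455,.385,.128]))
E
```

```text
time: 4.15
tool_pos: [0.4518, 0.3865, 0.2652]
tool_rot: [-0.493, 1.566, 1.088]
contact_force: [0.2, -1.0, 0.4]
opening: 0.0797
0.054500088644425196 [0.4518 0.3865 0.2652] [317.2832 240.8617]
```

View pics/w3.png

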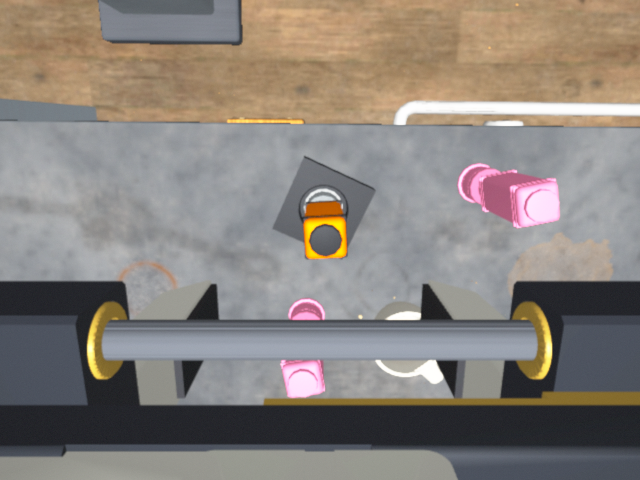

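The wrist view shows the coupler's orange top at (326,239), almost in line with the image axes. The stand is below it at (323,203), the pinks are clear of the fingers, and the cup is at (405,340).

```bash
python3 - <<'E'
from h import *
import pickle
s=pickle.load(open('w3.pkl','rb'));C=cam('wrist',s);im=cv2.imread('pics/w3.png')
hsv=cv2.cvtColor(im,cv2.COLOR_BGR2HSV);print([hsv[y,x].tolist() for y,x in((218,312),(208,325),(245,308),(255,330))])
m,b=blobs(im,(8,150,215),(25,255,255),30,(290,190,360,275));print(b)
c=max(cv2.findContours(m,0,2)[0],key=cv2.contourArea);r=cv2.minAreaRect(c);print(r)
P=[plane(C,q,.127) for q in cv2.boxPoints(r)];print(np.array(P));c=np.mean(P,0);print("centre",c)
for i in range(4):
    e=P[(i+1)%4]-P[i];print("len",np.linalg.norm(e),"ang",np.degrees(np.arctan2(e[1],e[0])))
# dark top disc
m,b=blobs(im,(0,0,0),(180,255,90),60,(305,222,345,256));print(b,[plane(C,q[0],.128) for q in b])
# stand pocket ring centre
p=tool(s);M=p[:3,:3]
print(M.T@(c-p[:3,3]))
E
```

```text
[[15, 255, 212], [15, 255, 190], [24, 255, 255], [17, 241, 249]]
[(array([325.0366, 236.8678]), array([304, 217,  43,  42, 628], dtype=int32))]
((324.95263671875, 237.55238342285156), (40.44947052001953, 41.5980339050293), 87.1375961303711)
[[0.4404 0.3758 0.127 ]
 [0.4388 0.4025 0.127 ]
 [0.4659 0.4045 0.127 ]
 [0.4676 0.3771 0.127 ]]
centre [0.4532 0.39   0.127 ]
len 0.0267884664654497 ang 93.46932636379168
len 0.0272114980862407 ang 4.268559728553921
len 0.027456462718964885 ang -86.47983986648498
len 0.027234737751296277 ang -177.13745105683753
[] []
[ 0.1382 -0.0011  0.0029]
```

```bash
python3 d.py .4535 .389 .165 93.5
python3 -m creep '[{"translation":[0.02,-0.002,0.0025],"twist":[0.06,0,0],"hand":100},{"translation":[0.06,-0.002,0.0025],"twist":[0.06,0,0],"hand":100},{"translation":[0.1,-0.002,0.0025],"twist":[0.06,0,0],"hand":100},{"translation":[0.1,-0.002,0.0025],"twist":[0.06,0,0],"hand":100}]'
python3 d.py .4535 .389 .098 93.5
```

```text
t=4.20 tcp [0.4525 0.3852 0.2648] res t [ 0.0998 -0.0008  0.0034] twist [-0.0527  0.0036  0.0019] F [-0.0953 -0.2706  0.4976] open 0.0836
time: 4.6
tool_pos: [0.4532, 0.3848, 0.1602]
tool_rot: [1.953, 1.564, -2.813]
contact_force: [-0.3, 0.2, -0.4]
opening: 0.0921
t=4.60 tcp [0.4532 0.3848 0.1602] res t [ 0.0622 -0.0005  0.0044] twist [-0.1151 -0.0022 -0.0067] F [-0.2779  0.2368 -0.3972] open 0.0921
```

```bash

python3 -m creep '[{"translation":[0.02,-0.0005,0.004],"twist":[-0.115,0,0],"hand":100},{"translation":[0.045,-0.0005,0.004],"twist":[-0.115,0,0],"hand":100},{"translation":[0.062,-0.0005,0.004],"twist":[-0.115,0,-0.005],"hand":100},{"translation":[0.062,-0.0005,0.004],"twist":[-0.115,0,-0.005],"hand":100}]'
python3 d.py .4535 .389 .098 93.5
```

```text
time: 5.0
tool_pos: [0.4539, 0.3874, 0.0982]
tool_rot: [2.342, 1.566, -2.311]
contact_force: [-0.2, -0.6, -0.0]
opening: 0.0918
t=5.00 tcp [0.4539 0.3874 0.0982] res t [0.0002 0.0003 0.0016] twist [-0.0015 -0.0033 -0.0034] F [-0.1666 -0.6259 -0.0087] open 0.0918
```

Close with firm force.

```bash

python3 -m creep '[{"translation":[0,0,0.0015],"twist":[0,0,0],"hand":0},{"translation":[0,0,0.0015],"twist":[0,0,0],"hand":0},{"translation":[0,0,0.0015],"twist":[0,0,0],"hand":0},{"translation":[0,0,0.0015],"twist":[0,0,0],"hand":0},{"translation":[0,0,0.0015],"twist":[0,0,0],"hand":0}]' 30
python3 -m creep '[{"translation":[0,0,0],"twist":[0,0,0],"hand":0},{"translation":[0,0,0],"twist":[0,0,0],"hand":0},{"translation":[0,0,0],"twist":[0,0,0],"hand":0},{"translation":[0,0,0],"twist":[0,0,0],"hand":0},{"translation":[0,0,0],"twist":[0,0,0],"hand":0}]' 55
python3 d.py .4535 .389 .098 93.5
```

```text
time: 5.5
tool_pos: [0.4539, 0.389, 0.0987]
tool_rot: [2.376, 1.567, -2.277]
contact_force: [0.4, -0.2, -0.2]
opening: 0.0564
time: 6.0
tool_pos: [0.4539, 0.3891, 0.0988]
tool_rot: [2.381, 1.567, -2.272]
contact_force: [-0.6, -0.5, 0.0]
opening: 0.0278
t=6.00 tcp [0.4539 0.3891 0.0988] res t [ 0.0008  0.0004 -0.    ] twist [-0.0015 -0.0029 -0.0028] F [-0.5967 -0.4716  0.0213] open 0.0278
```

```bash

python3 -m creep '[{"translation":[-0.03,0,0],"twist":[0,0,0],"hand":0},{"translation":[-0.08,0,0],"twist":[0,0,0],"hand":0},{"translation":[-0.13,0,0],"twist":[0,0,0],"hand":0},{"translation":[-0.16,-0.04,-0.05],"twist":[0,0,0],"hand":0},{"translation":[-0.16,-0.09,-0.11],"twist":[0,0,0],"hand":0}]'
python3 d.py .55 .27 .26 90
python3 - <<'E'
from h import *
s=robot.observe()
for p in((.55,.27,.26),(.54,.08,.26),(.52,.26,.26),(.52,.08,.26)):
    s['tool_pos']=np.array(p);print(p,proj(cam('wrist',s),[.617,.175,.1]))
E
```

```text
time: 6.5
tool_pos: [0.5194, 0.3205, 0.2586]
tool_rot: [-1.656, 1.567, -0.022]
contact_force: [1.1, -0.5, -2.4]
opening: 0.0277
t=6.50 tcp [0.5194 0.3205 0.2586] res t [-0.0013 -0.0274 -0.0524] twist [ 0.0635 -0.0002  0.0033] F [ 1.0534 -0.4697 -2.4011] open 0.0277
(0.55, 0.27, 0.26) [185.9317 308.5384]
(0.54, 0.08, 0.26) [440.5168 335.8235]
(0.52, 0.26, 0.26) [199.8439 346.1009]
(0.52, 0.08, 0.26) [436.9666 359.711 ]
```

```bash
python3 d.py .62 .27 .26 90
python3 -m creep '[{"translation":[-0.002,-0.04,-0.023],"twist":[0.03,0,0],"hand":0},{"translation":[-0.002,-0.08,-0.046],"twist":[0.06,0,0],"hand":0},{"translation":[-0.002,-0.097,-0.056],"twist":[0.063,0,0],"hand":0},{"translation":[-0.002,-0.097,-0.056],"twist":[0.063,0,0],"hand":0},{"translation":[-0.002,-0.097,-0.056],"twist":[0.063,0,0],"hand":0}]'
python3 - <<'E'
from h import *
import pickle
s=robot.observe();im=robot.read_camera('wrist');cv2.imwrite('pics/w4.png',im);pickle.dump(s,open('w4.pkl','wb'))
print(np.abs(s['qvel']).max(),s['tool_pos'],proj(cam('wrist',s),[.617,.175,.1]))
E
python3 d.py .62 .085 .26 90
```

```text
t=6.50 tcp [0.5194 0.3205 0.2586] res t [-0.0011 -0.0972 -0.0568] twist [ 0.0635 -0.0002  0.0033] F [ 1.0534 -0.4697 -2.4011] open 0.0277
time: 7.0
tool_pos: [0.6194, 0.2706, 0.2599]
tool_rot: [-1.887, 1.57, -0.317]
contact_force: [-0.9, 0.9, -2.2]
opening: 0.0278
0.02622148253031313 [0.6194 0.2706 0.2599] [183.7613 225.1942]
t=7.05 tcp [0.6189 0.2712 0.2603] res t [ 0.0003 -0.0009 -0.1862] twist [ 0.0009 -0.0002  0.0016] F [-0.7358  0.5707 -1.7287] open 0.0276
```

View pics/w4.png

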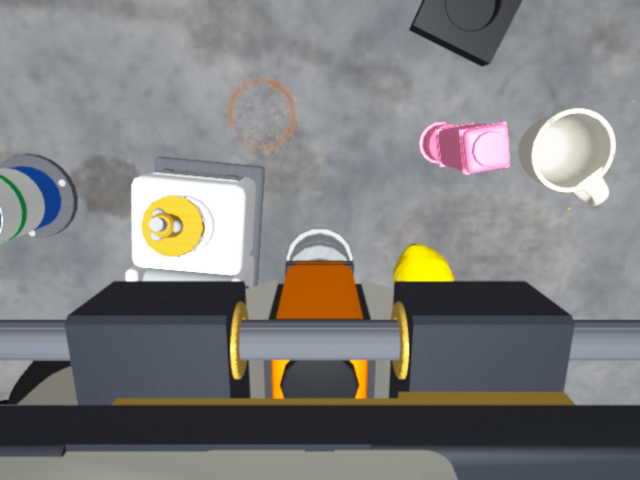

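The wrist view shows the coupler held straight, with its bell mouth at (320,248). The nipple flange is at (173,225) and the pin tip near (158,223); I'll take a crop for the tip and housing edges.

```bash
python3 - <<'E'
from h import *
import pickle
im=cv2.imread('pics/w4.png');a=cv2.resize(im[160:290,120:260],None,fx=4.5,fy=4.5,interpolation=cv2.INTER_CUBIC);cv2.imwrite('pics/c3.png',a)
s1=pickle.load(open('w1.pkl','rb'));C1=cam('wrist',s1);s=pickle.load(open('w4.pkl','rb'));C=cam('wrist',s)
m,b=blobs(im,(18,120,60),(32,255,255),40,(125,180,215,265))
c=np.vstack([q for q in cv2.findContours(m,0,2)[0] if cv2.contourArea(q)>40]);e=cv2.fitEllipse(cv2.convexHull(c));print(e,b)
print("flange",tri([(C1,(532.8,231.9)),(C,e[0])]))
# housing top edges
g=cv2.cvtColor(im,cv2.COLOR_BGR2GRAY);
for nm,I,CC,roi in(("w4",im,C,(125,165,262,276)),("w1",cv2.imread('pics/w1.png'),C1,(445,170,580,278))):
    m,b=blobs(I,(0,0,215),(180,40,255),500,roi);c=max(cv2.findContours(m,0,2)[0],key=cv2.contourArea);r=cv2.minAreaRect(c)
    P=np.array([plane(CC,q,.078) for q in cv2.boxPoints(r)]);E=np.roll(P,-1,0)-P
    print(nm,r,"c",P.mean(0)[:2],"len",np.linalg.norm(E,axis=1),"ang",np.degrees(np.arctan2(E[:,1],E[:,0])))
E
```

```text
((172.21945190429688, 225.57125854492188), (59.74691390991211, 61.326202392578125), 94.01609802246094) [(array([174.343 , 225.7643]), array([ 142,  196,   62,   60, 2414], dtype=int32))]
flange (array([0.6156, 0.1696, 0.1077]), [np.float64(4.06115161444946e-05), np.float64(4.0611516144749995e-05)])
w4 ((186.05458068847656, 225.3887939453125), (116.8565673828125, 90.9062271118164), 5.1021647453308105) c [0.623  0.1696] len [0.0706 0.0849 0.0707 0.0896] ang [168.6758  84.8706  -7.4765 -95.4095]
w1 ((512.1607055664062, 229.924560546875), (112.21321868896484, 90.69232940673828), 5.8263421058654785) c [0.6221 0.1681] len [0.0735 0.0881 0.0745 0.093 ] ang [178.6359  84.0242   2.3967 -96.2642]
```

View pics/c3.png

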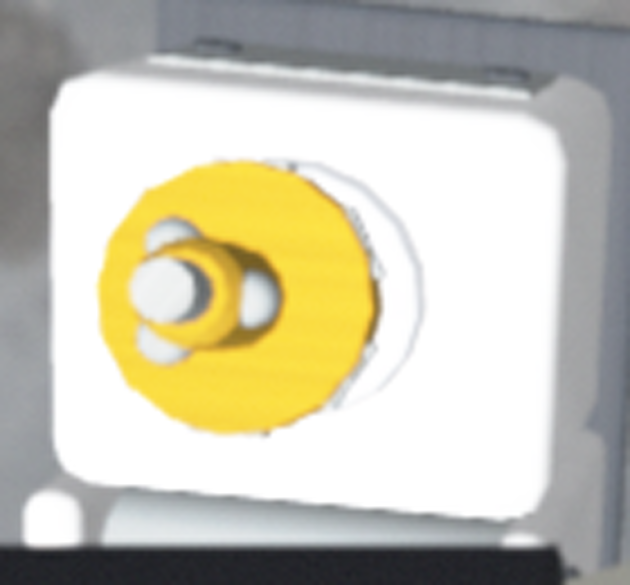

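The crop shows the flange face centred at crop (236,297), i.e. (172.2,225.5), and the pin end disc at crop (165,291), i.e. (156.2,224.3). In the w1 crop the face centre, without its dark rim, is (534.4,231.7) and the pin end is (558.4,231.2).

```bash
python3 - <<'E'
from h import *
import pickle
C1=cam('wrist',pickle.load(open('w1.pkl','rb')));C=cam('wrist',pickle.load(open('w4.pkl','rb')))
f,e1=tri([(C1,(534.4,231.7)),(C,(172.2,225.5))]);p,e2=tri([(C1,(558.4,231.2)),(C,(156.2,224.3))])
d=p-f;print("flange",f,e1,"tip",p,e2,"d",d,np.linalg.norm(d),"unit",d/np.linalg.norm(d),"lean",np.arctan2(np.hypot(d[0],d[1]),d[2]))
# ref of held coupler: mouth rim in w4 and its axis given tool pose
s=pickle.load(open('w4.pkl','rb'));T=tool(s);m=T[:3,3]+T[:3,:3]@np.array([.006+.086,0,0]);print("mouth nominal",m,proj(C,m))
for k in range(0,360,30):
    print(np.round(proj(C,m+.018*np.array([np.cos(np.radians(k)),np.sin(np.radians(k)),0])),1).tolist(),end=' ')
im=cv2.imread('pics/w4.png');cv2.imwrite('pics/c4.png',cv2.resize(im[215:330,250:390],None,fx=5,fy=5,interpolation=cv2.INTER_CUBIC))
E
```

```text
flange [0.6152 0.1701 0.1091] [np.float64(1.5668340123205743e-05), np.float64(1.5668340123174694e-05)] tip [0.6078 0.1707 0.1385] [np.float64(1.6460999719443469e-06), np.float64(1.6460999719318711e-06)] d [-0.0073  0.0007  0.0295] 0.030375259805386176 unit [-0.2413  0.0215  0.9702] lean 0.2447299542306598
mouth nominal [0.6195 0.2706 0.1679] [320.816  256.5732]
[320.8, 287.5] [337.0, 283.4] [349.0, 272.2] [353.7, 256.6] [349.6, 240.7] [337.5, 228.8] [320.8, 224.5] [304.1, 228.8] [292.1, 240.7] [288.0, 256.6] [292.6, 272.2] [304.6, 283.4]
```

View pics/c4.png

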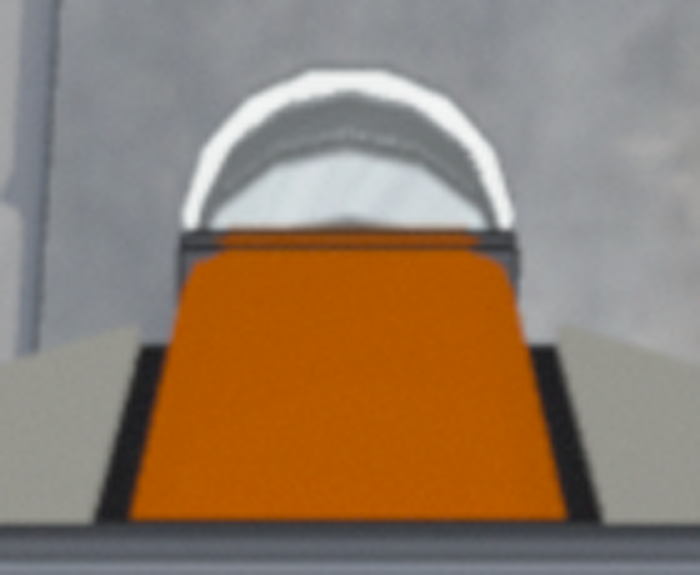

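The flange-to-tip distance comes out at 30.4 mm (30 given), the seat at (0.615, 0.170, 0.109), and the lean about 0.25-0.27 rad at a roller yaw of about -5°. The crop shows the bell rim from (286) to (353), top at row 229, about 4 px lower than nominal (up to 2 mm towards +x). Next I go to a tilted hover above the nipple.

```bash
python3 d.py .5776 .1734 .2469 87 -.2657 .024 .9638
```

```text
t=7.05 tcp [0.6189 0.2712 0.2603] res t [ 0.0134  0.0414 -0.0977] twist [ 0.0543  0.017  -0.2679] F [-0.7358  0.5707 -1.7287] open 0.0276
```

```bash

python3 -m creep '[{"translation":[0.0,0.02,-0.03],"twist":[0.02,0.006,-0.13],"hand":0},{"translation":[0.0,0.04,-0.07],"twist":[0.054,0.017,-0.268],"hand":0},{"translation":[0.006,0.0414,-0.0977],"twist":[0.054,0.017,-0.268],"hand":0},{"translation":[0.0134,0.0414,-0.0977],"twist":[0.054,0.017,-0.268],"hand":0},{"translation":[0.0134,0.0414,-0.0977],"twist":[0.054,0.017,-0.268],"hand":0}]'
python3 -m creep '[{"translation":[0,0,0],"twist":[0,0,0],"hand":0}]'
python3 d.py .5776 .1734 .2469 87 -.2657 .024 .9638
python3 - <<'E'
from h import *
import pickle
s=robot.observe();im=robot.read_camera('wrist');sc=robot.read_camera('scene');cv2.imwrite('pics/w5.png',im);cv2.imwrite('pics/s5.png',sc);pickle.dump(s,open('w5.pkl','wb'))
C=cam('wrist',s);T=tool(s)
for q in((.092,0,0),):print("mouth",T[:3,3]+T[:3,:3]@np.array(q),proj(C,T[:3,3]+T[:3,:3]@np.array(q)))
print("seat,tip",proj(C,[.6155,.17,.1093]),proj(C,[.6075,.1708,.1383]))
a=cv2.resize(im[150:290,220:420],None,fx=3.9,fy=3.9,interpolation=cv2.INTER_CUBIC)[:,:790]
b=cv2.resize(sc[195:285,270:370],None,fx=5,fy=5,interpolation=cv2.INTER_CUBIC)
cv2.imwrite('pics/c5.png',a);cv2.imwrite('pics/c6.png',b)
E
```

```text
time: 7.55
tool_pos: [0.5763, 0.1739, 0.2468]
tool_rot: [-1.606, 1.302, -0.088]
contact_force: [-0.7, -0.3, -0.9]
opening: 0.028
time: 7.65
tool_pos: [0.5765, 0.1751, 0.2474]
tool_rot: [-1.603, 1.301, -0.084]
contact_force: [0.8, -0.6, -2.1]
opening: 0.0276
t=7.65 tcp [0.5765 0.1751 0.2474] res t [ 0.0008 -0.001  -0.0017] twist [ 0.0014  0.0015 -0.    ] F [ 0.7869 -0.5718 -2.1258] open 0.0276
mouth [0.601  0.1731 0.1587] [320.8583 255.7506]
seat,tip [317.8033 234.9077] [317.8345 246.9445]
```

View pics/c5.png

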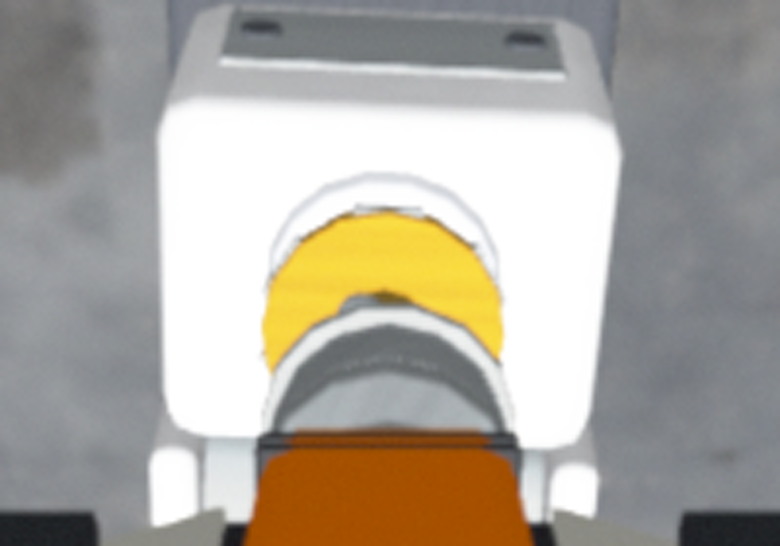

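View pics/c6.png

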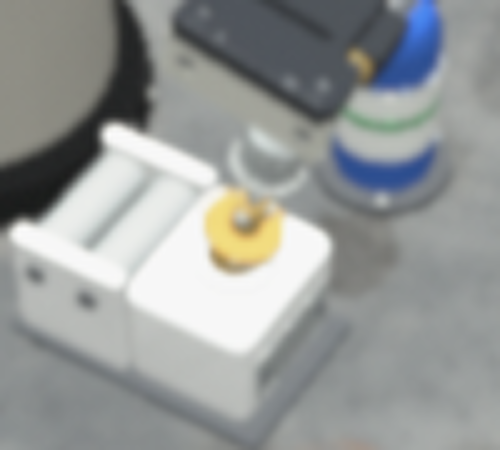

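The wrist crop shows the mouth (centre about u=320) almost over the flange (u=318.2): 1.2 mm too far to +y, consistent with the TCP reading. The scene crop shows the rim at (316..331, bottom 234), up-slope of the flange at (318.5,240.5), looking square. I'll check the fore-aft offset numerically.

```bash
python3 - <<'E'
from h import *
import pickle
s=pickle.load(open('w5.pkl','rb'));T=tool(s);cw=cam('wrist',s);cs=cam('scene')
t=np.radians(np.arange(0,360,5))
def ext(C,c,Rm,r):
    P=np.array([proj(C,c+Rm@(r*np.array([0,np.cos(a),np.sin(a)]))) for a in t]);return np.r_[P.min(0),P.max(0)].round(1)
for oy in(0,-.002,-.004):
  for L in(.0928,.089):
    c=T[:3,3]+T[:3,:3]@np.array([L,oy,0]);print(oy,L,"scene",ext(cs,c,T[:3,:3],.018),"wrist",ext(cw,c,T[:3,:3],.018))
n=np.array([-.2657,.024,.9638])
for lean in(.25,.35,.45):
    n=np.array([-np.sin(lean)*.996,np.sin(lean)*.09,np.cos(lean)]);B=np.linalg.svd(n[None])[2];M=np.c_[n,B[1],B[2]]
    print(lean,"flange scene",ext(cs,np.array([.6155,.17,.1093]),M,.021),"wrist",ext(cw,np.array([.6155,.17,.1093]),M,.021),"w1",ext(cam('wrist',pickle.load(open('w1.pkl','rb'))),np.array([.6155,.17,.1093]),M,.021),"w4",ext(cam('wrist',pickle.load(open('w4.pkl','rb'))),np.array([.6155,.17,.1093]),M,.021))
im=cv2.imread('pics/s5.png');print(blobs(im,(15,90,60),(35,255,255),8,(300,225,335,255))[1])
E
```

```text
0 0.0928 scene [315.4 222.3 330.6 235.2] wrist [288.1 223.3 353.6 286.2]
0 0.089 scene [315.7 221.3 331.  234.3] wrist [287.6 224.8 354.2 288.6]
-0.002 0.0928 scene [314.6 221.8 329.9 234.8] wrist [288.1 226.9 353.6 289.5]
-0.002 0.089 scene [315.  220.9 330.3 233.8] wrist [287.7 228.5 354.1 292. ]
-0.004 0.0928 scene [313.9 221.4 329.1 234.3] wrist [288.2 230.5 353.5 292.9]
-0.004 0.089 scene [314.3 220.4 329.5 233.4] wrist [287.7 232.1 354.  295.4]
0.25 flange scene [309.7 232.7 326.9 247.3] wrist [286.2 203.7 349.4 264.9] w1 [505.8 202.6 563.3 260.6] w4 [140.7 194.3 203.2 256.3]
0.35 flange scene [309.8 232.4 326.7 247.6] wrist [286.2 203.3 349.4 265.7] w1 [505.9 203.  563.1 260.6] w4 [140.6 194.7 203.2 256.3]
0.45 flange scene [310.1 232.1 326.4 247.9] wrist [286.2 203.1 349.4 266.3] w1 [505.9 203.7 563.2 260.3] w4 [140.4 195.5 203.3 256. ]
[(array([317.9097, 240.9444]), array([311, 234,  15,  14, 144], dtype=int32))]
```

```bash

python3 -m creep '[{"translation":[0.008,0,-0.0013],"twist":[0,0,0],"hand":0},{"translation":[0.016,0,-0.0013],"twist":[0,0,0],"hand":0},{"translation":[0.024,0,-0.0013],"twist":[0,0,0],"hand":0},{"translation":[0.032,0,-0.0013],"twist":[0,0,0],"hand":0},{"translation":[0.032,0,-0.0013],"twist":[0,0,0],"hand":0}]' 58
cat > f.py <<'E'
from h import *
s=robot.observe();T=tool(s);seat=np.array([.6155,.17,.1093]);m=T[:3,3]+T[:3,0]*.0928
print("t=%.2f"%s['time'],"F tool",T[:3,:3].T@s['contact_force'],"tq tool",T[:3,:3].T@s['torque'],"mouth-seat in tool",T[:3,:3].T@(m-seat),"open %.4f"%s['opening'],"x axis",T[:3,0])
E
python3 f.py
```

```text
time: 8.25
tool_pos: [0.5847, 0.1729, 0.2144]
tool_rot: [-1.607, 1.304, -0.088]
contact_force: [0.0, -0.4, -2.7]
opening: 0.0278
t=8.25 F tool [ 2.5904  0.6803 -0.3238] tq tool [ 0.0204 -0.0476  0.2816] mouth-seat in tool [-0.0168  0.0021  0.0002] open 0.0278 x axis [ 0.2626 -0.0232 -0.9646]
```

```bash

python3 -m creep '[{"translation":[0.002,-0.001,0],"twist":[0,0,0],"hand":0},{"translation":[0.004,-0.001,0],"twist":[0,0,0],"hand":0},{"translation":[0.006,-0.001,0],"twist":[0,0,0],"hand":0},{"translation":[0.006,-0.001,0],"twist":[0,0,0],"hand":0}]' 
python3 f.py
```

```text
time: 8.65
tool_pos: [0.5875, 0.1732, 0.2103]
tool_rot: [-1.603, 1.302, -0.084]
contact_force: [-2.7, 1.5, 3.6]
opening: 0.0277
t=8.65 F tool [-4.2016  1.7456  1.2995] tq tool [ 0.0343 -0.2865  0.4363] mouth-seat in tool [-0.012   0.0003  0.0008] open 0.0277 x axis [ 0.2647 -0.0223 -0.9641]
```

```bash

python3 -m creep '[{"translation":[0.003,0,0],"twist":[0,0,0],"hand":0},{"translation":[0.005,0,0],"twist":[0,0,0],"hand":0},{"translation":[0.007,0,0],"twist":[0,0,0],"hand":0},{"translation":[0.007,0,0],"twist":[0,0,0],"hand":0}]' 
python3 f.py
```

```text
time: 9.05
tool_pos: [0.5895, 0.1729, 0.2031]
tool_rot: [-1.603, 1.302, -0.084]
contact_force: [-1.4, 0.7, 0.2]
opening: 0.0275
t=9.05 F tool [-0.6128  1.2917  0.6341] tq tool [-0.0169 -0.1971  0.4389] mouth-seat in tool [-0.0046  0.0003  0.0007] open 0.0275 x axis [ 0.2645 -0.0224 -0.9641]
```

```bash

python3 -m creep '[{"translation":[0.002,0,0],"twist":[0,0,0],"hand":0},{"translation":[0.004,0,0],"twist":[0,0,0],"hand":0},{"translation":[0.006,0,0],"twist":[0,0,0],"hand":0},{"translation":[0.006,0,0],"twist":[0,0,0],"hand":0},{"translation":[0.006,0,0],"twist":[0,0,0],"hand":0}]' 
python3 f.py
```

```text
time: 9.55
tool_pos: [0.5908, 0.1729, 0.1988]
tool_rot: [-1.603, 1.301, -0.084]
contact_force: [-9.9, 0.4, 12.4]
opening: 0.0275
t=9.55 F tool [-14.6073   6.29    -0.2138] tq tool [0.0147 0.1678 1.3789] mouth-seat in tool [-0.      0.0001  0.0008] open 0.0275 x axis [ 0.2653 -0.0222 -0.9639]
```

```bash

python3 -m creep '[{"translation":[0.004,0.001,0],"twist":[0,0,0],"hand":0},{"translation":[0.006,0.0015,0],"twist":[0,0,0],"hand":0},{"translation":[0.006,0.0015,0],"twist":[0,0,0],"hand":0},{"translation":[0.006,0.0015,0],"twist":[0,0,0],"hand":0},{"translation":[0.006,0.0015,0],"twist":[0,0,0],"hand":0}]' 
python3 f.py
python3 - <<'E'
from h import *
im=robot.read_camera('wrist');sc=robot.read_camera('scene')
a=cv2.resize(im[150:290,220:420],None,fx=2.4,fy=2.4,interpolation=cv2.INTER_CUBIC);b=cv2.resize(sc[190:270,265:345],(320,320),interpolation=cv2.INTER_CUBIC)
o=np.zeros((336,800,3),np.uint8);o[:,:480]=a[:336];o[:320,480:]=b;cv2.imwrite('pics/c7.png',o)
E
python3 f.py
```

```text
time: 10.05
tool_pos: [0.592, 0.1729, 0.1985]
tool_rot: [-1.599, 1.294, -0.08]
contact_force: [-17.8, -3.3, 34.9]
opening: 0.0279
t=10.05 F tool [-38.369    7.3792  -4.5116] tq tool [0.0329 0.9061 2.0595] mouth-seat in tool [ 0.0005 -0.0016  0.0009] open 0.0279 x axis [ 0.2725 -0.0219 -0.9619]
t=10.15 F tool [-37.5521   7.3687  -3.6794] tq tool [-0.0294  0.9802  2.0389] mouth-seat in tool [ 0.0005 -0.0017  0.0009] open 0.0275 x axis [ 0.2726 -0.0219 -0.9619]
```

View pics/c7.png

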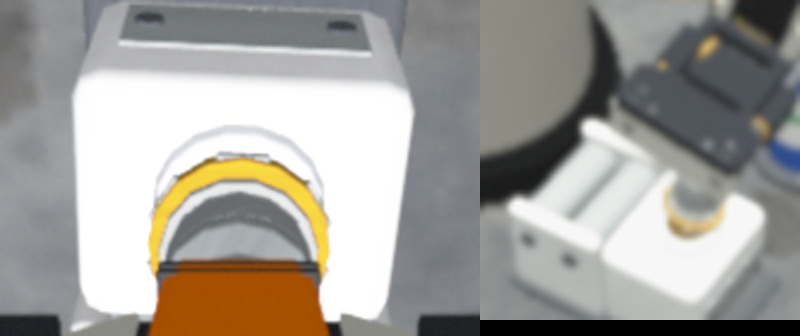

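The picture shows the bell mouth concentric on the brass flange with an even ring around it, so it is seated. I'll ease the push from 38 N to a moderate value and confirm it is steady.

```bash

python3 -m creep '[{"translation":[0.0035,0.0005,0],"twist":[0,0,0],"hand":0},{"translation":[0.0035,0.0005,0],"twist":[0,0,0],"hand":0},{"translation":[0.0035,0.0005,0],"twist":[0,0,0],"hand":0},{"translation":[0.0035,0.0005,0],"twist":[0,0,0],"hand":0},{"translation":[0.0035,0.0005,0],"twist":[0,0,0],"hand":0}]' 
python3 f.py
python3 - <<'E'
from h import *
for _ in range(4):robot.read_camera('top')
s=robot.observe();print(np.abs(s['qvel']).max())
im=robot.read_camera('wrist');r=im
m,b=blobs(r,(8,150,100),(16,255,255),200,(250,200,400,300));print(b)
E
python3 f.py
```

```text
time: 10.65
tool_pos: [0.5919, 0.1728, 0.1985]
tool_rot: [-1.599, 1.292, -0.08]
contact_force: [-17.0, -1.1, 27.4]
opening: 0.0275
t=10.65 F tool [-31.0046   8.7622  -2.1873] tq tool [0.0055 0.649  2.5736] mouth-seat in tool [ 0.0005 -0.0017  0.0009] open 0.0275 x axis [ 0.2745 -0.022  -0.9613]
0.0006926213945059622
[(array([318.9345, 282.0275]), array([ 280,  263,   79,   37, 2580], dtype=int32))]
t=10.90 F tool [-29.9326   8.2723  -2.3234] tq tool [-0.0359  0.6629  2.5073] mouth-seat in tool [ 0.0004 -0.0018  0.0009] open 0.0277 x axis [ 0.2745 -0.022  -0.9613]
```

```bash
python3 -c "
from cell import robot
print(robot.hand_in(), robot.observe()['time'])"; python3 f.py
```

```text
the job is handed in; nothing more can be done
the job is handed in; nothing more can be done
the job is handed in; nothing more can be done
```

I pressed the cleaner cap down and released it. I then gripped the coupler at about 86 mm and pushed it along the nipple's axis until it snapped on and sat fully home. I handed the job in at about 11 s, still gripping and pushing.

**Checks that agreed**
- **Cap:** it hit its stop, with up to 32 N at the tip.
- **Nipple:** the flange-to-pin length measured 30.4 mm against the 30 mm given.
- **Snap-on:** contact began with the mouth about 12 mm off the flange. The force then dropped at about 4.6 mm, which fits the snap. The mouth stopped within about 0.5 mm of the predicted seat along the axis.
- **Final hold:** about 30 N of push along the axis. The arm was at rest (joint speeds below 0.001 rad/s) and the fingers held at a 27.5 mm opening with the grip set to 58 N. The last picture showed the mouth centred on the flange.

**Checks that were weaker or disagreed**
- **Lean angle:** it measured 0.245 rad, just under the stated 0.25–0.45. I used 0.27, and the tool sat at about 0.28 at the end.
- **Fore-aft position:** the wrist camera put the mouth about 2 mm further towards +x than the scene camera did, so I split the difference. The last numeric check still showed about 1.8 mm of nominal sideways offset and 8 N of sideways force.
- **Not seen directly:** I did not photograph the cap after releasing it, and I could not read the valve pin's travel.

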